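# Lock the brass flask in the dental lab

## Robot

A 6-joint arm with a two-finger parallel gripper is mounted at the origin on the work surface. World frame = base frame: x ahead of the robot, y to its left, z up, the work surface at z = 0. Lengths are in mm, angles in rad, forces in N, time in s.
With the tool pointing down it reaches from about 275 to 1000 mm from the base axis. Payload 8.4 kg.
Tool frame: the origin (TCP) lies midway between the tips of the shut fingers; the grasp point (between the pads) lies 19 mm behind it; z points along the fingers, y is the line along which they close (so a half turn about z gives the same grasp; the last joint's range is limited). The gripper opens to 85 mm and grips with 20 to 120 N. Pads are 22 mm wide; open, the fingers measure 114 mm over their backs; the gripper's body (76 mm by 85 mm) begins 54 mm behind the grasp point. The pads swing forward as they close: fully open they stand 13 mm farther back than shut.
Start: joints at [1.249, 0.353, 1.633, -0, 1.155, -0.002], TCP at [196.484, 593.314, 231.281] pointing down, gripper open.
Joint ranges: [-2.63, 2.63], [-0.92, 2.1], [0.06, 2.66], [-1.3, 4.44], [0, 2.69], [-3.02, 3.02]. Speed limits (rad/s): [2.22, 2.22, 2.79, 3.14, 3.14, 3.14].

## Interface

Orientations are given as [roll, pitch, yaw] about the fixed x, y, z axes, in that order (R = Rz(yaw) Ry(pitch) Rx(roll)).
In Python, from rig import telemetry, optics, r gives the robot as it stands.
- The arm moves only by the tool play_rows, never from a script. Its arguments are lists of equal length, an entry for each row: "dp": the shift along the tool's x, y, z in units of 40 mm (1.0 is 40 mm), a list of three; "rot": the turn, a rotation vector about the tool's x, y, z in units of 6 degrees (1.0 is 6 degrees), a list of three. In form: {"dp": [[tx, ty, tz], ...], "rot": [[ax, ay, az], ...]}. A call has 1 to 5 rows; each row is the pose to reach, as a shift and turn from the pose commanded when the call began, along the tool's axes at that moment; what a row does not reach only later rows make up. A row lasts 1/12 s, in which the tool goes at most 41.7 mm and 7.16 degrees, less where a joint would pass 70% of its speed; a pose out of reach is approached as far as the arm can. A call with a gripper value outside its range is refused whole. "fingers" is the opening, from 0 (shut) to 1 (fully open), set as the call begins (left out, the last holds). The fingers move at their own pace and stop on an object; "grip_force" is the grip in N (left out, the last holds). Time passes only in rows, so rows that repeat a pose let the fingers close. It gives the time, the measured TCP pose, the force, the opening and the grip force at its end, in the units of the state.
- telemetry.sense(): the state, without advancing time (a new reading comes with each control period).
- optics.grab_frame(name): name is "side" or "top"; returns a dict with "color" (420x560x3 uint8, red, green, blue), "mtx" (3x3 intrinsics, pixels), "R" (3x3) and "t" (3): a world point X has camera coordinates R X + t. Camera axes: x right, y down, z forward; pixel columns grow to the right and rows downward; lengths in mm; the calibration is good to about 2 mm. A picture is of the moment at which its call begins. There is no depth.
- r.sign_off(): hands the job in; it is judged then, once.
The state is a dict: "clock": time; "qpos": joint angles; "qvel": joint speeds; "joint_efforts": joint torques, N m; "eef_pos": TCP position; "tcp_rot": TCP orientation; "contact_force": force on the tool from outside, world axes, zero at the start; "wrist_torque": the same for the moment, N m; "opening": opening from 0.0 (shut) to 1.0 (fully open); "grasp_force": force on a finger pad.
Only numpy, scipy, OpenCV 4.12 (cv2) and the standard library are available. Lean on these libraries where they do the work, as an engineer would, in place of code of your own. Each camera call takes 0.05 s, during which the arm holds its last target. There are 200 camera calls.

## Task

Take the yellow-handled key from its black stand and, with its blade in the slot of the screw on the brass flask, turn that screw clockwise until it is fully home at its stop. Then put the key back upright in its stand and let go.

Things in the scene. Friction and masses are not known exactly. Their poses are not given: they have to be found in the camera images.
- key_mid (a point): centre of the key's flat yellow handle: 34 mm along x, 22 along y (grip across this), 56 tall. Under it a round steel collar, 60 mm across, 4 thick, then a steel blade 40 mm wide along x, 6 thick along y, 30 long; blade edge 62 mm below this point. z up along the key, 120 g; it stands blade down in the stand. A half turn makes no difference.
- brass_slot (a point): slot of the captive screw on the brass-coloured flask: point on the screw's axis, level with the top of its grey head (50 mm across, 74 mm above the bench). The slot runs along x, open at both ends, 16 mm wide along y, 12 deep; z up; turns with the screw. The flask is fixed: 84 mm square, lid 56 mm high, with two red dots in line with the slot when home.
- brass_screw (a joint): that screw's angle, rad: grows clockwise seen from above, 1.4 is fully home at a hard stop, starts at 0 to 0.3. Light friction (0.06 N m); stays where it is left. The blade fits loosely: set in line with the slot, it turns about 0.25 rad before it drives the screw.
- stand_mouth (a point): centre of the opening in the top of the key's black stand (fixed block 90 x 70 mm, 45 tall). Opening 52 mm along x, 20 along y, 38 deep; z up. The blade hangs in it in line with x and the collar rests on the top face, the handle's centre 32 mm above this point.
Mind the look-alikes: they are no part of the job. Leave any pink or turquoise look-alike of the part that bears key_mid alone.

How it is judged (in metres and radians):
On the way, in this order (a step that is already met when the one before it is completed fails the run):
1. the key's blade is in the slot of the brass flask's screw, which is not yet turned (horizontal distance between key_mid and brass_slot below 0.015 m and z of key_mid in the frame of brass_slot below 0.058 m and value of joint brass_screw below 0.8 rad), for 0.1 s.
2. with the blade in the slot, the screw is fully home (horizontal distance between key_mid and brass_slot below 0.015 m and z of key_mid in the frame of brass_slot below 0.06 m and value of joint brass_screw above 1.22 rad), for 0.1 s.
At the end, for the whole second after the job is handed in: the brass flask's screw is at its stop (1.4 rad, within 0.18 rad), and the key stands released and upright (within 10 degrees) in its stand, within 20 mm of the middle of the opening and with its collar down on the stand's top (within 10 mm) (value of joint brass_screw above 1.22 rad and horizontal distance between key_mid and stand_mouth below 0.02 m and z of key_mid in the frame of stand_mouth between 0.022 and 0.042 m and angle between key_mid's own z axis and vertical below 0.18 rad); the robot touches nothing.
It also fails if it takes over 48 s, if anything falls off the work surface, if the arm or the gripper's body presses on something with over 40 N, if the wrist force passes 120 N, or if a joint passes its speed limit or range.

## Working session

There is one attempt and no reset: what is moved stays moved. The work goes in short steps, Python scripts to look and compute and a tool call to move; the robot and the scene stay as the last step left them, time stands still between calls to the robot, and variables do not carry over. Pictures are saved under pics/ and viewed, at most 11 in all, crops included, and the job is handed in when it is done.

Besides the shell and the picture viewer there is one more tool, called as name(argument=value, ...) on one line, values as JSON. play_rows: Moves the arm, as the interface text tells. Its arguments: {"type":"object","properties":{"dp":{"type":"array"},"rot":{"type":"array"},"fingers":{"type":"number"},"grip_force":{"type":"number"}},"required":["dp","rot"]}

```bash
mkdir -p pics; cat > h.py <<'E'
import numpy as np, cv2
from rig import telemetry, optics, r
def grab(n,fn=None):
    f=optics.grab_frame(n)
    if fn: cv2.imwrite('pics/'+fn,cv2.cvtColor(f['color'],cv2.COLOR_RGB2BGR))
    np.savez('cal_'+n,K=f['mtx'],R=f['R'],t=f['t'],c=f['color']); return f
def onz(n,u,v,z):
    d=np.load('cal_'+n+'.npz'); R=d['R'];t=d['t'].ravel()
    ray=R.T@np.linalg.inv(d['K'])@[u,v,1]; c=-R.T@t
    return (c+ray*(z-c[2])/ray[2]).round(1)
def pix(n,X):
    d=np.load('cal_'+n+'.npz'); p=d['K']@(d['R']@np.array(X,float)+d['t'].ravel()); return (p[:2]/p[2]).round(1)
def crop(n,fn,u,v,w,h,s):
    c=np.load('cal_'+n+'.npz')['c'][v:v+h,u:u+w]
    cv2.imwrite('pics/'+fn,cv2.resize(cv2.cvtColor(c,cv2.COLOR_RGB2BGR),None,fx=s,fy=s,interpolation=cv2.INTER_CUBIC))
E
python3 - <<'E'
from h import *
a=grab('top','top0.png');b=grab('side','side0.png')
for f in(a,b): print(f['mtx'],f['R'].round(3),f['t'],-f['R'].T@np.ravel(f['t']))
s=telemetry.sense();print(s)
E
```

```text
[[471.32332796   0.         284.17244134]
 [  0.         471.32332796 215.14095075]
 [  0.           0.           1.        ]] [[-0.002 -1.     0.026]
 [-1.     0.001 -0.026]
 [ 0.026 -0.026 -0.999]] [ 27.23848918 592.49432197 894.81414786] [569.29796093  49.90916871 908.78640099]
[[452.68156442   0.         279.51443713]
 [  0.         452.68156442 207.4316313 ]
 [  0.           0.           1.        ]] [[-0.773 -0.634  0.019]
 [-0.403  0.467 -0.788]
 [ 0.491 -0.616 -0.616]] [468.79557733 285.46162389 568.45185301] [198.19389658 514.5864442  565.96387873]
{'clock': 0.1, 'qpos': array([ 1.24860234e+00,  3.53606549e-01,  1.63406582e+00, -1.22516193e-05,
        1.15520204e+00, -2.43110631e-03]), 'qvel': array([ 0.00143951, -0.00053054, -0.00091454,  0.00088032, -0.00159695,
        0.0013255 ]), 'joint_efforts': array([-1.24729202e-03, -6.06352901e+01, -3.42818177e+01, -1.20009304e-04,
        3.86821164e-03, -5.52002177e-05]), 'eef_pos': array([196.34824857, 592.90020836, 230.61689086]), 'tcp_rot': array([-3.14031088e+00,  8.08626720e-06,  2.82183473e+00]), 'contact_force': array([-0.32752643,  0.87388071,  1.58305611]), 'wrist_torque': array([ 0.01526879, -0.00073035,  0.02069629]), 'grasp_force': 0.0, 'opening': 1.00167128081995}
```

View pics/top0.png

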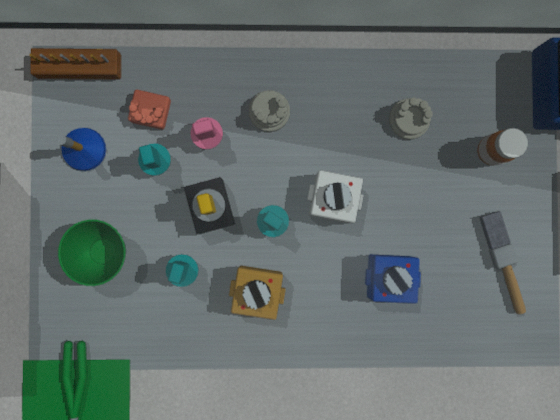

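View pics/side0.png

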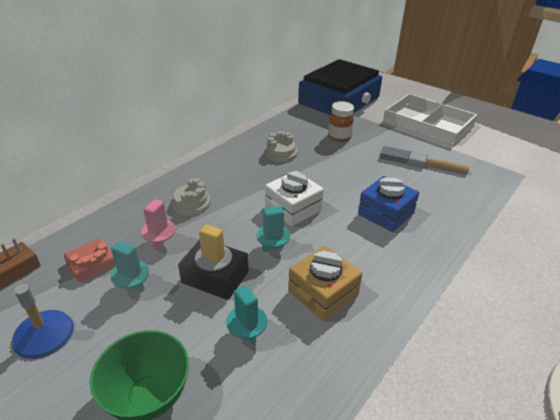

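The top view shows the following:
- **Keys:** yellow at (206,204) in the black stand, which is the one wanted. Look-alikes are pink (206,132) and turquoise (153,158), (273,221), (182,270).
- **Flasks:** brass at (257,294), which is the one wanted. Look-alikes are white (337,197) and blue (396,280).

I'll check the choice in a close crop.

```bash
python3 - <<'E'
from h import *
crop('top','c1.png',170,165,133,165,3.6)
crop('side','c2.png',170,190,200,140,4)
E
```

```text
(no output)
```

View pics/c1.png

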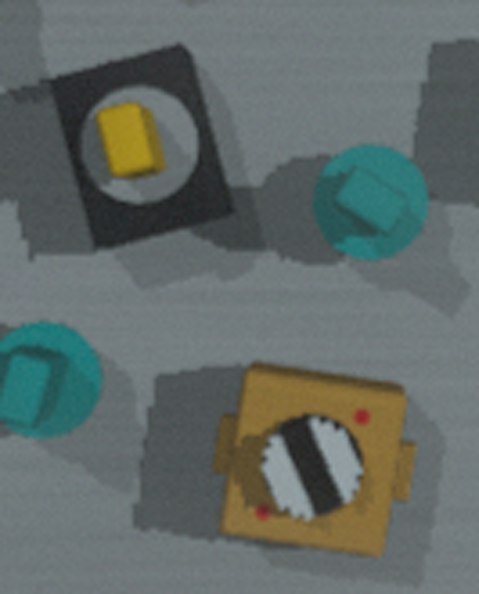

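View pics/c2.png

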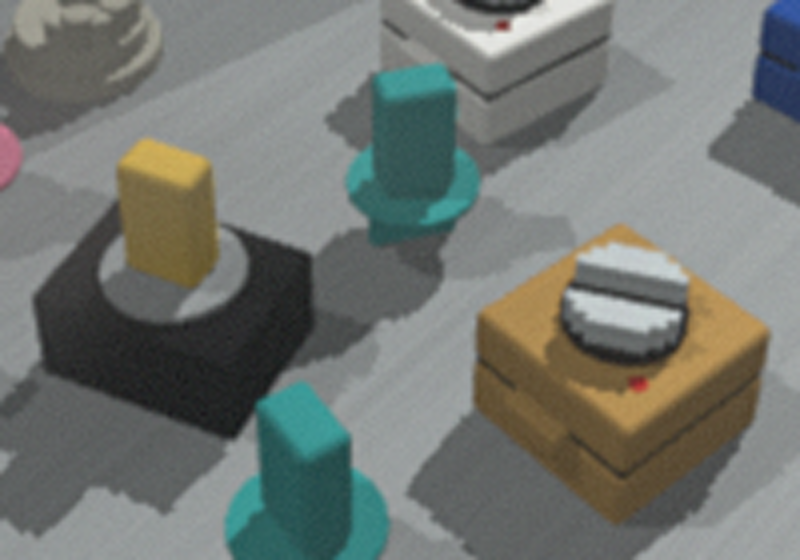

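The crops confirm the choice: yellow handle on the steel collar in the black stand, crop (127,142) for its top. The brass flask's slot centre is at crop (312,467), with red dots at (362,417) and (263,512).

```bash
python3 - <<'E'
from h import *
T=lambda u,v,z:onz('top',170+u/3.6,165+v/3.6,z)
S=lambda u,v,z:onz('side',170+u/4,190+v/4,z)
ang=lambda a,b:np.arctan2((b-a)[1],(b-a)[0]).round(3)
c=[T(*p,45) for p in [(52,80),(185,45),(233,210),(95,248)]]
print('stand',c,np.mean(c,0),[np.linalg.norm(c[i]-c[i-1]).round(1) for i in range(4)],[ang(c[i-1],c[i]) for i in range(4)])
print('collar',T(139,145,49), 'side',S(174,272,49))
k=[T(*p,105) for p in [(97,112),(142,103),(156,172),(111,181)]];print('key',np.mean(k,0),[ang(k[i-1],k[i]) for i in range(4)],[np.linalg.norm(k[i]-k[i-1]).round(1) for i in range(4)])
print('key side',S(166,162,105))
print('slot',T(312,467,74),'ang',ang(T(290,423,74),T(330,512,74)),'side',S(626,292,74))
d=[T(362,417,56),T(263,512,56)];print('dots',d,np.mean(d,0),ang(*d))
f=[T(*p,56) for p in [(248,366),(405,387),(382,555),(223,534)]];print('flask',np.mean(f,0),[np.linalg.norm(f[i]-f[i-1]).round(1) for i in range(4)])
print('side red dot',S(639,384,56))
# turq neighbours at collar z~34
print('turq', [T(*p,34) for p in [(370,202),(40,380)]])
E
```

```text
stand [array([642.9, 209.3,  45. ]), array([660.7, 142. ,  45. ]), array([576.7, 117.6,  45. ]), array([557.6, 187.3,  45. ])] [609.475 164.05   45.   ] [np.float64(88.1), np.float64(69.6), np.float64(87.5), np.float64(72.3)] [np.float64(0.252), np.float64(-1.312), np.float64(-2.859), np.float64(1.838)]
collar [609.6 164.7  49. ] side [606.7 169.5  49. ]
key [608.425 163.075 105.   ] [np.float64(0.203), np.float64(-1.371), np.float64(-2.942), np.float64(1.767)] [np.float64(33.3), np.float64(21.6), np.float64(33.4), np.float64(21.5)]
key side [608.4 166.8 105. ]
slot [450.6  76.7  74. ] ang -2.72 side [448.2  82.   74. ]
dots [array([472.9,  52.3,  56. ]), array([425.8, 101.7,  56. ])] [449.35  77.    56.  ] 2.332
flask [451.35   75.975  56.   ] [np.float64(84.5), np.float64(79.3), np.float64(84.4), np.float64(79.9)]
side red dot [425.9 103.   56. ]
turq [array([580.8,  48. ,  34. ]), array([490.1, 216.9,  34. ])]
```

```bash
cat >> h.py <<'E'
from scipy.spatial.transform import Rotation as Ro
def go(x,y,z,yaw):
    s=telemetry.sense(); Rm=Ro.from_euler('xyz',s['tcp_rot'])
    d=Rm.inv().apply(np.array([x,y,z])-s['eef_pos'])/40
    w=(Rm.inv()*Ro.from_euler('xyz',[np.pi,0,yaw])).as_rotvec(degrees=True)/6
    print('dp',d.round(3),'rot',w.round(3),'rows>=',max(np.linalg.norm(d)*40/41.7,np.linalg.norm(w)*6/7.16).round(1))
def st():
    s=telemetry.sense(); print(round(s['clock'],2),s['eef_pos'].round(1),s['tcp_rot'].round(3),'F',s['contact_force'].round(1),s['wrist_torque'].round(2),'op',round(s['opening'],3),'g',s['grasp_force'],'q',s['qpos'].round(2))
E
python3 -c "
from h import *
go(608.5,165.5,150,3.34)"
```

```text
dp [-13.14   -6.902   2.024] rot [-1.200e-02 -3.000e-03 -4.948e+00] rows>= 14.4
```

play_rows(dp=[[-0.876,-0.46,0.135],[-1.752,-0.92,0.27],[-2.628,-1.38,0.405],[-3.504,-1.84,0.54],[-4.38,-2.3,0.675]], rot=[[0,0,0],[0,0,0],[0,0,0],[0,0,0],[0,0,0]], fingers=0.75)

```text
clock: 0.52
eef_pos: [334.6, 449.3, 203.8]
tcp_rot: [-3.141, -0.0, 2.822]
contact_force: [1.3, 0.9, 1.1]
opening: 0.749
grasp_force: 0.0
```

play_rows(dp=[[-0.876,-0.46,0.135],[-1.752,-0.92,0.27],[-2.628,-1.38,0.405],[-3.504,-1.84,0.54],[-4.38,-2.3,0.675]], rot=[[0,0,0],[0,0,0],[0,0,0],[0,0,0],[0,0,0]])

```text
clock: 0.93
eef_pos: [472.2, 306.7, 176.9]
tcp_rot: [-3.141, -0.0, 2.822]
contact_force: [-0.4, 1.5, -0.8]
opening: 0.747
grasp_force: 0.0
```

play_rows(dp=[[-0.876,-0.46,0.135],[-1.752,-0.92,0.27],[-2.628,-1.38,0.405],[-3.504,-1.84,0.54],[-4.38,-2.3,0.675]], rot=[[0,0,-1],[0,0,-2],[0,0,-3],[0,0,-4],[0,0,-4.95]])

```text
clock: 1.35
eef_pos: [609.6, 164.3, 149.7]
tcp_rot: [3.142, -0.001, -2.938]
contact_force: [0.4, -0.1, -0.5]
opening: 0.747
grasp_force: 0.0
```

```bash
python3 -c "
from h import *
st();go(608.5,165.5,110,3.34);grab('top');grab('side')
t=np.load('cal_top.npz')['c'][140:260,140:280];s=np.load('cal_side.npz')['c'][130:290,130:290]
im=np.hstack([cv2.resize(t,(420,360)),cv2.resize(s,(360,360))])
cv2.imwrite('pics/p3.png',im[:,:,::-1])"
```

```text
1.35 [609.6 164.3 149.7] [ 3.142e+00 -1.000e-03 -2.938e+00] F [ 0.4 -0.1 -0.5] [ 0.08 -0.02 -0.02] op 0.747 g 0.0 q [ 0.26  0.45  1.69  0.    1.01 -1.51]
dp [0.019 0.035 0.992] rot [ 0.    -0.006  0.05 ] rows>= 1.0
```

View pics/p3.png

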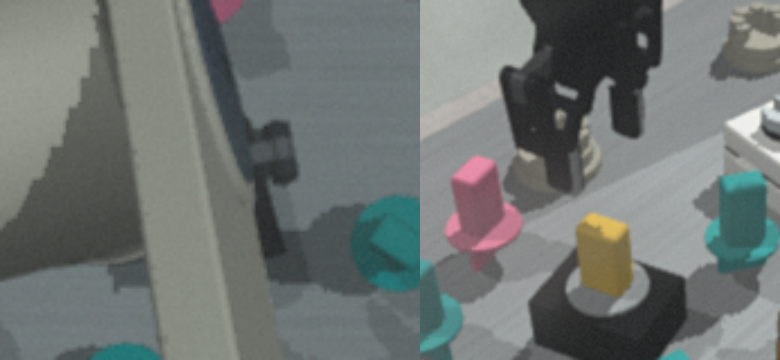

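The top view is blocked by the arm. The side view shows the open fingers above the yellow handle, at crop (605,255). I'll descend.

play_rows(dp=[[0,0.02,0.6],[0,0.03,1.2],[0,0.03,1.7],[0,0.03,2.1],[0,0.03,2.24]], rot=[[0,0,0],[0,0,0],[0,0,0],[0,0,0],[0,0,0]])

```text
clock: 1.87
eef_pos: [606.3, 167.0, 57.8]
tcp_rot: [-3.141, -0.004, -2.943]
contact_force: [-0.7, 0.5, 0.5]
opening: 0.748
grasp_force: 0.0
```

play_rows(dp=[[0,0,0],[0,0,0],[0,0,0],[0,0,0],[0,0,0]], rot=[[0,0,0],[0,0,0],[0,0,0],[0,0,0],[0,0,0]], fingers=0.0, grip_force=50)

```text
clock: 2.28
eef_pos: [609.3, 167.6, 62.1]
tcp_rot: [3.141, 0.002, -2.943]
contact_force: [0.7, 0.5, 5.1]
opening: 0.254
grasp_force: 49.8
```

```bash
python3 -c "
from h import *
st();grab('side','p4.png');crop('side','p4.png',170,170,150,110,5)"
```

```text
2.28 [609.3 167.6  62.1] [ 3.141e+00  2.000e-03 -2.943e+00] F [0.7 0.5 5.1] [-0.04  0.13  0.02] op 0.254 g 49.778932929039 q [ 0.27  0.56  1.74  0.    0.84 -1.5 ]
```

View pics/p4.png

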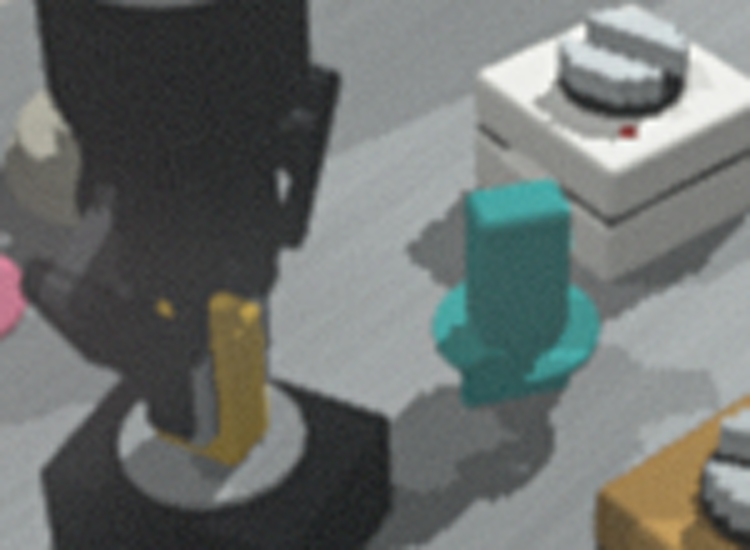

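The side view shows the yellow handle held between the pads, at crop (235,380). The opening of 21.6 mm matches the 22 mm handle. I'll lift.

play_rows(dp=[[0,0,-0.3],[0,0,-0.7],[0,0,-1.2],[0,0,-1.8],[0,0,-2.3]], rot=[[0,0,0],[0,0,0],[0,0,0],[0,0,0],[0,0,0]])

```text
clock: 2.75
eef_pos: [608.5, 167.3, 154.9]
tcp_rot: [3.142, 0.001, -2.943]
contact_force: [0.9, 0.2, -1.2]
opening: 0.255
grasp_force: 49.2
```

```bash
python3 -c "
from h import *
st();go(449.5,79,150,3.34); go(449.5,79,150,3.57)"
```

```text
2.75 [608.5 167.3 154.9] [ 3.142e+00  1.000e-03 -2.943e+00] F [ 0.9  0.2 -1.2] [ 0.   -0.07  0.  ] op 0.255 g 49.24283981323242 q [ 0.27  0.44  1.69  0.    1.01 -1.5 ]
dp [ 4.331 -1.38   0.119] rot [0.001 0.006 0.001] rows>= 4.4
dp [ 4.331 -1.38   0.119] rot [ 0.     0.006 -2.196] rows>= 4.4
```

play_rows(dp=[[0.85,-0.27,0.02],[1.73,-0.55,0.05],[2.6,-0.83,0.08],[3.47,-1.1,0.1],[4.33,-1.38,0.12]], rot=[[0,0,-0.44],[0,0,-0.88],[0,0,-1.32],[0,0,-1.75],[0,0,-2.15]])

```text
clock: 3.17
eef_pos: [447.8, 78.3, 148.5]
tcp_rot: [-3.141, 0.0, -2.715]
contact_force: [0.0, -0.4, 0.0]
opening: 0.252
grasp_force: 49.0
```

play_rows(dp=[[0,0,0.2],[0,0,0.45],[0,0,0.45]], rot=[[0,0,0],[0,0,0],[0,0,0]])

```text
clock: 3.42
eef_pos: [449.5, 78.9, 129.3]
tcp_rot: [3.142, 0.0, -2.719]
contact_force: [-0.4, 0.0, -0.7]
opening: 0.254
grasp_force: 49.1
```

```bash
python3 -c "
from h import *
st();grab('side');crop('side','p5.png',260,180,120,140,4)
print(pix('side',[449.5,79,74]))"
```

```text
3.42 [449.5  78.9 129.3] [ 3.142  0.    -2.719] F [-0.4  0.  -0.7] [ 0.03 -0.01  0.03] op 0.254 g 49.091836810112 q [ 0.17  0.23  2.08  0.    0.83 -1.82]
[326.9 261.6]
```

View pics/p5.png

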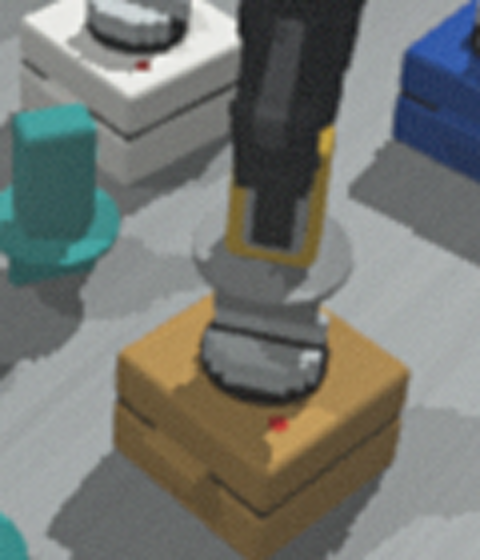

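The side view shows the blade, at crop (215–327, 290–345), just above the slot and parallel to it. I'll check for bias using the collar ellipse centred at crop (272,252).

```bash
python3 -c "
from h import *
S=lambda u,v,z:onz('side',260+u/4,180+v/4,z)
print(S(272,252,116),S(272,303,116),S(193,252,116),S(352,252,116))
c,s=np.cos(.42),np.sin(.42)
P=lambda a,b,z,o=(449.5,78.9):((pix('side',[o[0]+a*c-b*s,o[1]+a*s+b*c,z])-[260,180])*4).round()
print('blade bottom',[P(a,b,82) for a in(-20,20) for b in (-3,3)])
print('near jaw slot edge',[P(a,8,74) for a in(-23.7,23.7)], 'far',[P(a,-8,74) for a in(-23.7,23.7)])
"
```

```text
[448.8  83.4 116. ] [433.5 105.5 116. ] [470.9 102.3 116. ] [426.4  64.1 116. ]
blade bottom [array([323., 316.]), array([320., 327.]), array([220., 296.]), array([216., 306.])]
near jaw slot edge [array([326., 353.]), array([203., 328.])] far [array([332., 324.]), array([212., 300.])]
```

```bash
python3 -c "
from h import *
go(449.7,77.5,111,3.564)"
```

```text
dp [ 0.026 -0.034  0.469] rot [0.001 0.001 0.008] rows>= 0.5
```

play_rows(dp=[[0.01,-0.03,0],[0.02,-0.035,0.12],[0.02,-0.035,0.24],[0.02,-0.035,0.36],[0.02,-0.035,0.46]], rot=[[0,0,0],[0,0,0],[0,0,0],[0,0,0],[0,0,0]])

```text
clock: 3.88
eef_pos: [449.3, 77.5, 110.7]
tcp_rot: [3.141, -0.001, -2.718]
contact_force: [-0.5, -0.5, -1.3]
opening: 0.253
grasp_force: 49.1
```

play_rows(dp=[[0,0,0],[0,0,0],[0,0,0]], rot=[[0,0,0],[0,0,0],[0,0,0]])

```text
clock: 4.13
eef_pos: [449.4, 77.4, 111.5]
tcp_rot: [3.142, -0.0, -2.718]
contact_force: [0.2, 0.9, -1.5]
opening: 0.248
grasp_force: 49.1
```

```bash
python3 -c "
from h import *
st();grab('side');crop('side','p6.png',270,190,110,130,4)"
```

```text
4.13 [449.4  77.4 111.5] [ 3.142 -0.    -2.718] F [ 0.2  0.9 -1.5] [-0.05  0.05 -0.04] op 0.248 g 49.09107148647308 q [ 0.17  0.26  2.09 -0.    0.79 -1.83]
```

View pics/p6.png

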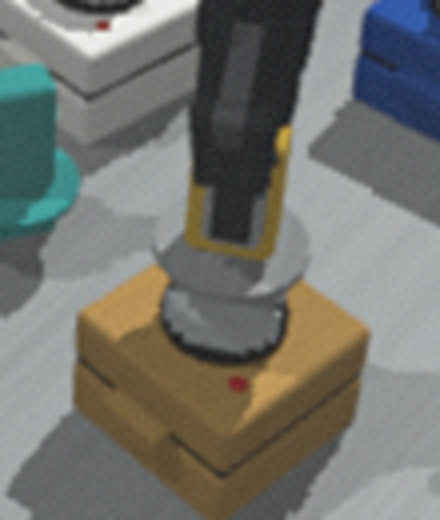

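The blade is seated in the slot: the collar is just over the head at crop (230,270) and there is no contact force. I'll turn clockwise, which is positive about tool z.

play_rows(dp=[[0,0,0],[0,0,0],[0,0,0],[0,0,0],[0,0,0]], rot=[[0,0,0.8],[0,0,1.6],[0,0,2.4],[0,0,3.2],[0,0,4]])

```text
clock: 4.6
eef_pos: [449.6, 77.6, 111.8]
tcp_rot: [3.141, 0.001, -3.141]
contact_force: [-0.2, 1.3, -1.6]
opening: 0.252
grasp_force: 49.2
```

play_rows(dp=[[0,0,0],[0,0,0],[0,0,0],[0,0,0],[0,0,0]], rot=[[0,0,0.8],[0,0,1.6],[0,0,2.4],[0,0,3.2],[0,0,4]])

```text
clock: 5.02
eef_pos: [449.8, 77.7, 111.8]
tcp_rot: [3.141, 0.001, 2.723]
contact_force: [0.1, 2.5, -1.4]
opening: 0.254
grasp_force: 49.2
```

play_rows(dp=[[0,0,0],[0,0,0],[0,0,0],[0,0,0],[0,0,0]], rot=[[0,0,0.8],[0,0,1.6],[0,0,2.4],[0,0,3.2],[0,0,4]])

```text
clock: 5.43
eef_pos: [449.9, 77.8, 111.8]
tcp_rot: [3.14, 0.0, 2.304]
contact_force: [0.9, 1.8, -1.6]
opening: 0.253
grasp_force: 49.2
```

```bash
python3 -c "
from h import *
st()"
```

```text
5.43 [449.9  77.8 111.8] [3.14  0.    2.304] F [ 0.9  1.8 -1.6] [ 0.53 -0.22  0.02] op 0.253 g 49.20731842517853 q [ 0.17  0.26  2.09  0.    0.79 -0.57]
```

play_rows(dp=[[0,0,0],[0,0,0],[0,0,0],[0,0,0]], rot=[[0,0,0.6],[0,0,1.2],[0,0,1.8],[0,0,1.8]])

```text
clock: 5.77
eef_pos: [449.9, 77.7, 111.8]
tcp_rot: [3.14, 0.0, 2.117]
contact_force: [1.5, 2.1, -0.7]
opening: 0.252
grasp_force: 49.1
```

```bash
python3 -c "
from h import *
st()"
```

```text
5.77 [449.9  77.7 111.8] [3.14  0.    2.117] F [ 1.5  2.1 -0.7] [ 0.49 -0.16  0.07] op 0.252 g 49.06207859516144 q [ 0.17  0.26  2.09  0.    0.79 -0.38]
```

play_rows(dp=[[0,0,0],[0,0,0],[0,0,0]], rot=[[0,0,0.25],[0,0,0.5],[0,0,0.5]])

```text
clock: 6.02
eef_pos: [450.0, 77.7, 111.8]
tcp_rot: [3.14, 0.0, 2.068]
contact_force: [0.8, 2.9, -1.4]
opening: 0.252
grasp_force: 49.1
```

```bash
python3 -c "
from h import *
st()"
```

```text
6.02 [450.   77.7 111.8] [3.14  0.    2.068] F [ 0.8  2.9 -1.4] [ 0.56 -0.28  0.04] op 0.252 g 49.118894934654236 q [ 0.17  0.26  2.09  0.    0.79 -0.33]
```

Not at the stop yet, so I'll continue in small steps.

play_rows(dp=[[0,0,0],[0,0,0],[0,0,0]], rot=[[0,0,0.3],[0,0,0.6],[0,0,0.6]])

```text
clock: 6.27
eef_pos: [450.1, 77.7, 111.8]
tcp_rot: [3.14, 0.0, 2.007]
contact_force: [1.9, 4.6, -0.1]
opening: 0.252
grasp_force: 51.7
```

```bash
python3 -c "
from h import *
st()"
```

```text
6.27 [450.1  77.7 111.8] [3.14  0.    2.007] F [ 1.9  4.6 -0.1] [ 0.87 -0.39  0.62] op 0.252 g 51.67623460292816 q [ 0.17  0.26  2.09  0.    0.79 -0.27]
```

play_rows(dp=[[0,0,0],[0,0,0],[0,0,0]], rot=[[0,0,0.3],[0,0,0.6],[0,0,0.6]])

```text
clock: 6.52
eef_pos: [450.1, 77.7, 111.8]
tcp_rot: [3.14, 0.001, 1.946]
contact_force: [2.1, 4.4, -0.3]
opening: 0.253
grasp_force: 62.2
```

```bash
python3 -c "
from h import *
st()"
```

```text
6.52 [450.1  77.7 111.8] [3.140e+00 1.000e-03 1.946e+00] F [ 2.1  4.4 -0.3] [ 1.04 -0.41  1.57] op 0.253 g 62.202515602111816 q [ 0.17  0.26  2.09 -0.    0.79 -0.21]
```

The torque has risen to 1.57 N m, so the screw is at the stop. I'll back off to the middle of the play and lift out.

play_rows(dp=[[0,0,0],[0,0,0],[0,0,0],[0,0,0],[0,0,0]], rot=[[0,0,-0.8],[0,0,-1.6],[0,0,-2.4],[0,0,-3.2],[0,0,-3.2]])

```text
clock: 6.93
eef_pos: [448.9, 77.1, 111.4]
tcp_rot: [-3.141, -0.0, 2.283]
contact_force: [-0.9, 1.1, -0.5]
opening: 0.252
grasp_force: 49.2
```

play_rows(dp=[[0,0,-0.15],[0,0,-0.35],[0,0,-0.6],[0,0,-0.9],[0,0,-1.1]], rot=[[0,0,0],[0,0,0],[0,0,0],[0,0,0],[0,0,0]])

```text
clock: 7.35
eef_pos: [449.9, 77.4, 157.3]
tcp_rot: [3.14, 0.001, 2.276]
contact_force: [-0.2, 0.1, -0.4]
opening: 0.252
grasp_force: 49.2
```

```bash
python3 -c "
from h import *
st();grab('side');crop('side','p7.png',250,150,130,170,3.5)
go(609.3,167,155,3.36)"
```

```text
7.35 [449.9  77.4 157.3] [3.140e+00 1.000e-03 2.276e+00] F [-0.2  0.1 -0.4] [-0.04 -0.02  0.03] op 0.252 g 49.19217646121979 q [ 0.17  0.18  2.05 -0.    0.9  -0.54]
dp [-0.869  4.467  0.101] rot [  0.016   0.032 -10.346] rows>= 8.7
```

View pics/p7.png

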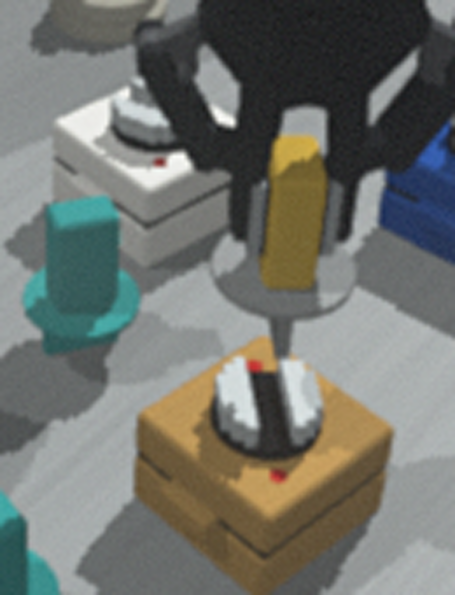

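The slot now lies in line with both red dots, at crop (255,366) and (278,476), and the key is held upright. I'll return to the stand.

play_rows(dp=[[-0.17,0.89,0],[-0.34,1.78,0.02],[-0.52,2.68,0.04],[-0.69,3.57,0.06],[-0.87,4.46,0.06]], rot=[[0,0,-1],[0,0,-2],[0,0,-3],[0,0,-4],[0,0,-5]])

```text
clock: 7.82
eef_pos: [608.9, 167.6, 153.2]
tcp_rot: [3.142, 0.0, 2.806]
contact_force: [0.3, -0.5, -0.9]
opening: 0.252
grasp_force: 49.2
```

play_rows(dp=[[0,0,0],[0,0,0],[0,0,0],[0,0,0],[0,0,0]], rot=[[0,0,-1.1],[0,0,-2.2],[0,0,-3.3],[0,0,-4.4],[0,0,-5.35]])

```text
clock: 8.23
eef_pos: [607.6, 166.7, 153.1]
tcp_rot: [-3.142, -0.0, -2.917]
contact_force: [-0.6, -1.1, -0.6]
opening: 0.256
grasp_force: 49.3
```

```bash
python3 -c "
from h import *
st();go(608.8,167,105,3.38)"
```

```text
8.23 [607.6 166.7 153.1] [-3.142 -0.    -2.917] F [-0.6 -1.1 -0.6] [0.05 0.01 0.01] op 0.256 g 49.32764768600464 q [ 0.27  0.44  1.69 -0.    1.01 -1.53]
dp [-0.031 -0.     1.202] rot [-0.    -0.003 -0.128] rows>= 1.2
```

play_rows(dp=[[-0.02,0.03,0.4],[-0.03,0.04,0.8],[-0.03,0.04,1.1],[-0.03,0.04,1.25],[-0.03,0.04,1.25]], rot=[[0,0,-0.1],[0,0,-0.25],[0,0,-0.25],[0,0,-0.25],[0,0,-0.25]])

```text
clock: 8.65
eef_pos: [607.5, 168.2, 101.6]
tcp_rot: [-3.141, -0.003, -2.897]
contact_force: [-0.1, -0.4, -1.7]
opening: 0.256
grasp_force: 49.4
```

```bash
python3 -c "
from h import *
st();go(609.2,165,63,3.39)
grab('side');crop('side','p8.png',170,170,120,130,4)"
```

```text
8.65 [607.5 168.2 101.6] [-3.141e+00 -3.000e-03 -2.897e+00] F [-0.1 -0.4 -1.7] [ 0.05 -0.04  0.03] op 0.256 g 49.38031017780304 q [ 0.27  0.5   1.72 -0.    0.92 -1.55]
dp [-0.026 -0.088  0.964] rot [-0.001 -0.026 -0.033] rows>= 0.9
```

View pics/p8.png

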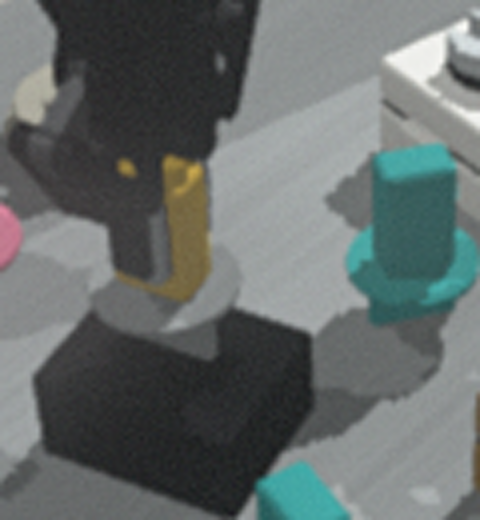

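The blade tip, at crop (190,345), hangs about 10 mm above the stand's opening and in line with it. I'll correct y and lower it gently.

play_rows(dp=[[-0.02,-0.08,0],[-0.02,-0.08,0.1],[-0.02,-0.08,0.3],[-0.02,-0.08,0.5],[-0.02,-0.08,0.7]], rot=[[0,0,0],[0,0,0],[0,0,0],[0,0,0],[0,0,0]])

```text
clock: 9.12
eef_pos: [609.9, 165.5, 74.4]
tcp_rot: [3.142, 0.0, -2.896]
contact_force: [0.3, -0.8, -0.7]
opening: 0.257
grasp_force: 49.4
```

```bash
python3 -c "
from h import *
st();go(609.2,165,62.5,3.39)"
```

```text
9.12 [609.9 165.5  74.4] [ 3.142  0.    -2.896] F [ 0.3 -0.8 -0.7] [-0.01  0.01  0.01] op 0.257 g 49.37980771064758 q [ 0.26  0.54  1.73  0.    0.87 -1.55]
dp [ 0.021 -0.009  0.297] rot [ 0.     0.    -0.028] rows>= 0.3
```

play_rows(dp=[[0,0,0.1],[0,0,0.2],[0,0,0.28],[0,0,0.28],[0,0,0.28]], rot=[[0,0,0],[0,0,0],[0,0,0],[0,0,0],[0,0,0]])

```text
clock: 9.53
eef_pos: [610.0, 165.6, 63.8]
tcp_rot: [3.142, -0.0, -2.896]
contact_force: [-0.8, -0.0, -1.1]
opening: 0.252
grasp_force: 49.4
```

```bash
python3 -c "
from h import *
st()"
```

```text
9.53 [610.  165.6  63.8] [ 3.142 -0.    -2.896] F [-0.8 -0.  -1.1] [ 0.04  0.01 -0.02] op 0.252 g 49.37866508960724 q [ 0.26  0.56  1.74  0.    0.85 -1.55]
```

play_rows(dp=[[0,0,0.03],[0,0,0.05],[0,0,0.05],[0,0,0.05]], rot=[[0,0,0],[0,0,0],[0,0,0],[0,0,0]])

```text
clock: 9.87
eef_pos: [610.3, 165.7, 62.1]
tcp_rot: [-3.142, 0.001, -2.896]
contact_force: [0.7, 0.4, -0.0]
opening: 0.251
grasp_force: 49.7
```

play_rows(dp=[[0,0,0],[0,0,0],[0,0,0],[0,0,0],[0,0,0]], rot=[[0,0,0],[0,0,0],[0,0,0],[0,0,0],[0,0,0]], fingers=0.7)

```text
clock: 10.28
eef_pos: [610.0, 165.6, 61.9]
tcp_rot: [3.142, 0.0, -2.896]
contact_force: [-0.1, -1.4, -0.5]
opening: 0.699
grasp_force: 0.0
```

play_rows(dp=[[0,0,-0.3],[0,0,-0.7],[0,0,-1.3],[0,0,-2],[0,0,-2.8]], rot=[[0,0,0],[0,0,0],[0,0,0],[0,0,0],[0,0,0]])

```text
clock: 10.7
eef_pos: [609.3, 165.4, 175.0]
tcp_rot: [-3.142, -0.002, -2.896]
contact_force: [0.4, 1.1, 0.0]
opening: 0.697
grasp_force: 0.0
```

```bash
python3 -c "
from h import *
st()
grab('side');crop('side','p9.png',170,170,200,150,4)"
```

```text
10.7 [609.3 165.4 175. ] [-3.142e+00 -2.000e-03 -2.896e+00] F [0.4 1.1 0. ] [ 0.02 -0.06 -0.03] op 0.697 g 0.0 q [ 0.26  0.42  1.67 -0.    1.06 -1.55]
```

View pics/p9.png

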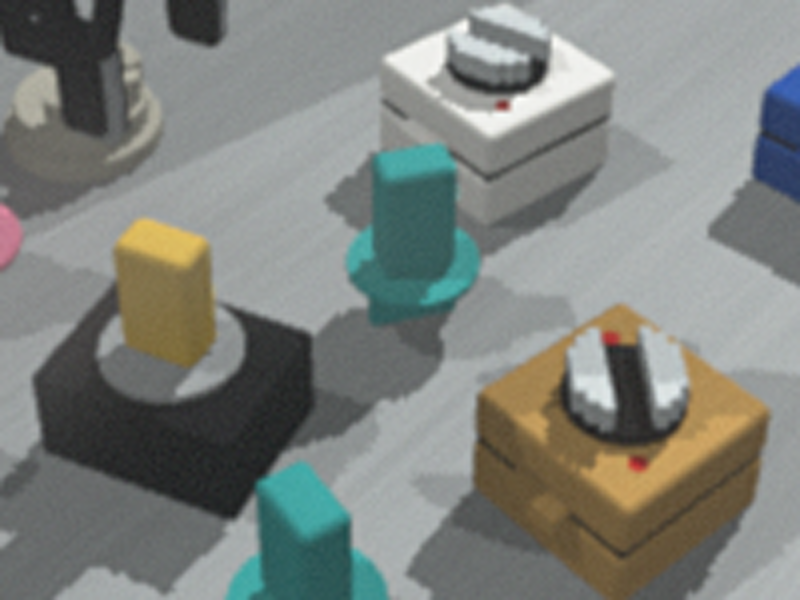

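The key stands upright in its stand at crop (165,290) with its collar flat on the top face. The slot at (630,390) is in line with the red dots, and the gripper is clear.

```bash
python3 -c "
from h import *
print(r.sign_off())"
```

```text
the job is handed in; nothing more can be done
None
```

I turned the brass flask's screw clockwise to its stop, put the yellow key back upright in its stand and released it, and handed the job in; no verdict was returned.

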